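# Tare the counting scale with its tray and check it with the large weight

## Task

Get the counting scale ready: set the empty kraft tray gently on the steel pan, centred and with its long sides along the pan's long sides, let go of it, and press the white tare key fully down. Then check the scale by standing the larger of the two steel check weights gently in the middle of the tray, centred over the pan, and leave it there; do not press the key with the weight on, do not push hard on the sprung pan, and leave the small weight, carton, tape roll and pliers where they are.

Things in the scene. Friction and masses are not known exactly. Their poses are not given: they have to be found in the camera images.
- scale: Fixed grey counting scale on the bench, base 190 mm wide (its y) and 235 mm deep (its x), 40 mm high. Origin on the bench under the middle of the pan; x points from the low key console (36 mm high, at -x, on the robot's side) to the back, z up. It stands at different places and yaws.
- pan_centre (a point): Middle of the top face of the scale's flat steel pan: 150 mm (its x) by 180 mm (its y, the long side), plate 6 mm thick; axes parallel to the scale's. Top is 72 mm above the bench when empty and sinks with load.
- pan (a joint): How far the sprung pan has sunk, m: 0 empty, 25 mm end stop, spring about 0.6 N per mm (the tray sinks it about 1.6 mm, tray and large weight about 10 mm). More than 20 mm counts as pushed or dropped too hard.
- key_top (a point): Middle of the top face of the white round tare key, 26 mm diameter, in a black round collar 42 mm across, on the scale's console; the only raised key; 54 mm above the bench, it moves straight down. In the scale's frame at x -108 mm, y +52 mm.
- key (a joint): Travel of the tare key, m: 0 up, 6 mm fully down (needs about 5 N; 4.5 mm or more counts as pressed); springs back.
- tray: Loose empty open tray of stiff brown kraft board, 64 mm (its x) by 110 mm (its y, long side), 40 mm high, walls and floor 4 mm thick, about 0.1 kg; much smaller than the row of kraft boxes along the left edge of the bench. Origin at the centre of its underside, z up. Grasp it across the 64 mm width.
- big_weight: Loose large check weight of plain steel, 0.5 kg: upright cylinder 38 mm diameter, 52 mm high, then a 12 mm thick neck and a round knob of 18 mm diameter from 65 to 77 mm height; 78 mm high in all. Origin at the centre of its underside, z up.
- small_weight: Loose small check weight, same shape, 0.2 kg: 28 mm diameter, 62 mm high with its 14 mm knob. Origin at the centre of its underside. To be left alone.
- carton: Closed brown carton, 90 by 120 mm, 80 mm high, bystander. Origin at the centre of its underside.
- tape_roll: Clear tape roll lying flat, 96 mm outer diameter, 48 mm high, bystander. Origin at the centre of its underside.
- pliers: Red-handled pliers lying flat, 150 mm long, 16 mm high, bystander. Origin on the bench under the pivot.
Not all that is in view belongs to the job. Leave any blue, pink or yellow look-alike of the tray alone.

How it is judged (in metres and radians):
On the way, in this order (a step that is already met when the one before it is completed fails the run):
1. the tray stands centred and square on the pan, let go and at rest (horizontal distance between tray and pan_centre below 0.01 m and z of tray in the frame of pan_centre between -0.003 and 0.004 m and angle between tray's own z axis and vertical below 0.06 rad and angle between the y axis of tray and the y axis of pan_centre, either way round below 0.17 rad and linear speed of tray below 0.02 m/s and velocity of joint pan between -0.01 and 0.01 m/s and contact force between the fingers and tray below 0.2 N and value of joint key below 0.003 m), for 0.2 s.
2. the tare key is pressed down with the released tray on the pan (horizontal distance between tray and pan_centre below 0.01 m and z of tray in the frame of pan_centre between -0.003 and 0.004 m and angle between tray's own z axis and vertical below 0.06 rad and angle between the y axis of tray and the y axis of pan_centre, either way round below 0.17 rad and contact force between the fingers and tray below 0.2 N and value of joint key above 0.0045 m), for 0.05 s.
At the end, for the whole second after the job is handed in: The tray stands flat on the pan within 10 mm of its centre, its long sides within 0.17 rad (10 degrees) of the pan's; the large weight stands upright on the tray's floor within 10 mm of the pan's centre; the key is up again, and all is at rest (horizontal distance between each of tray, big_weight and pan_centre below 0.01 m and z of tray in the frame of pan_centre between -0.003 and 0.004 m and angle between each of tray, big_weight's own z axis and vertical below 0.06 rad and angle between the y axis of tray and the y axis of pan_centre, either way round below 0.17 rad and z of big_weight in the frame of tray between 0.001 and 0.008 m and linear speed of each of tray, big_weight below 0.02 m/s and velocity of joint pan between -0.01 and 0.01 m/s and value of joint key below 0.002 m); the robot touches nothing.
It fails at once if the sprung pan is pushed or hit down more than 20 mm (value of joint pan above 0.02 m).
It fails at once if the tare key is pressed with the large weight in the tray on the pan (value of joint key above 0.003 m and horizontal distance between big_weight and pan_centre below 0.08 m and z of big_weight in the frame of pan_centre below 0.02 m).
It fails at once if the small weight is moved more than 30 mm (distance of small_weight from where it was at the start of the episode above 0.03 m).
It fails at once if the carton, tape roll or pliers are moved more than 30 mm (distance of any of carton, tape_roll, pliers from where it was at the start of the episode above 0.03 m).
It also fails if it takes over 64 s, if anything falls off the work surface, if the arm or the gripper's body presses on something with over 40 N, if the wrist force passes 120 N, or if a joint passes its speed limit or range.

## Robot

A 6-joint arm with a two-finger parallel gripper is mounted at the origin on the work surface. World frame = base frame: x ahead of the robot, y to its left, z up, the work surface at z = 0. Lengths are in mm, angles in degrees, forces in N, time in s.
With the tool pointing down it reaches from about 375 to 900 mm from the base axis. Payload 3.1 kg.
Tool frame: the origin (TCP) lies between the finger pads; the fingertips stand 22 mm ahead of it and the grasp point (between the pads) lies 3 mm ahead of it (ctrl.tip_extent is the distance from the TCP to the fingertips, in mm); z points along the fingers, y is the line along which they close (so a half turn about z gives the same grasp; the last joint's range is limited). The gripper opens to 85 mm and grips with 20 to 120 N. Pads are 22 mm wide; open, the fingers measure 114 mm over their backs; the gripper's body (76 mm by 85 mm) begins 54 mm behind the grasp point. The pads swing forward as they close: fully open they stand 13 mm farther back than shut.
Start: joints at [-75.487, 30.224, 82.088, -0, 67.689, -10.227], TCP at [261.585, -567.6, 253.31] pointing down, gripper open.
Joint ranges: [-176.69, 176.69], [-43.24, 126.21], [12.49, 139.97], [-82, 262], [0, 151.66], [-163.58, 163.58]. Speed limits (degrees/s): [159.86, 159.86, 180, 180, 180, 180].

## Interface

Orientations are given as a 3x3 rotation matrix whose columns are the frame's x, y, z axes.
In Python, from station import ctrl gives the robot as it stands.
- The arm moves only by the shell command python3 -m creep 'ROWS' [OPENING]. ROWS is a JSON object of lists of equal length, an entry for each row: "slide": the shift along the tool's x, y, z normalised to -1 to 1, where 1 is 80 cm, a list of three; "rot": the turn, a rotation vector about the tool's x, y, z normalised to -1 to 1, where 1 is 120 degrees, a list of three. A call has 1 to 5 rows; each row shifts and turns the commanded pose from where the row before left it, along the tool's axes as they then stand; what a row does not reach is not made up. A row lasts 1/8 s, in which the tool goes at most 62.5 mm and 10.7 degrees, less where a joint would pass 70% of its speed; a pose out of reach is approached as far as the arm can. A call with a number of a shift or a turn outside -1 to 1 is refused whole. A call with a gripper value outside its range is refused whole. OPENING is the opening, from 0 (shut) to 1 (fully open), set as the call begins (- or left out, the last holds). The fingers move at their own pace and stop on an object; the grip force is fixed at half the most. Time passes only in rows, so rows that do not move let the fingers close. It gives the time, the measured TCP pose, the force, the opening and the grip force at its end, in the units of the state.
- ctrl.read_state(): the state, without advancing time (a new reading comes with each control period).
- ctrl.read_camera(name): name is "scene" or "top"; returns (picture, depth): 480x640x3 uint8, blue, green, red; 480x640 float32, mm along the optical axis (not along the pixel's ray), 0 where there is no reading.
- ctrl.camera_params(name): a dict with "vfov" (degrees; the focal length in pixels is half the picture's height over the tangent of half this angle, whatever the lens; pixels are square), "cx", "cy" (the principal point, pixels), "R" (3x3) and "t" (3): a world point X has camera coordinates R X + t. Camera axes: x right, y down, z forward; pixel columns grow to the right and rows downward; lengths in mm; the calibration is good to about 2 mm. A picture is of the moment at which its call begins. camera_params takes no time and is no camera call.
- ctrl.hand_in(): hands the job in; it is judged then, once.
Trained networks look in the newest picture that a camera, given by its name, has taken for a name from the list of things; names that differ only in an ending like _2 or _b are one class to them, and where a whole thing is asked for, a point or a joint stands for the part that bears it (a point fixed in the world has none). Each returns a list of dicts, best first, with "p" (0 to 1); they miss things now and then, are a little off and sometimes report something else, mostly with a low value. They report only what shows in the picture. A call takes as long as a camera call. They do not tell look-alikes from the thing itself.
- ctrl.trace(camera, label): "region" (480x640 bool, what is visible of it) and "box" ([left, top, right, bottom] in pixels, round what is visible of it).
The state is a dict: "time_s": time; "q": joint angles; "joint_vel": joint speeds; "effort": joint torques, N m; "position": TCP position; "orientation": TCP orientation; "ft_force": force on the tool from outside, world axes, zero at the start; "torque": the same for the moment, N m; "finger_gap": finger opening in mm; "grip_force": force on a finger pad.
Only numpy, scipy, OpenCV 4.12 (cv2) and the standard library are available. Lean on these libraries where they do the work, as an engineer would, in place of code of your own. Each camera call takes 0.05 s, during which the arm holds its last target. There are 200 camera calls.

## Working session

There is one attempt and no reset: what is moved stays moved. The work goes in short steps, Python scripts to look and compute and a shell command to move; the robot and the scene stay as the last step left them, time stands still between calls to the robot, and variables do not carry over. Pictures are saved under pics/ and viewed, at most 10 in all, crops included, and the job is handed in when it is done.

```bash
ls; mkdir -p pics; cat > h.py <<'E'
import numpy as np, cv2
from station import ctrl
def cloud(name, d):
    p=ctrl.camera_params(name); f=240/np.tan(np.radians(p["vfov"]/2))
    v,u=np.mgrid[0:480,0:640]
    c=np.stack([(u-p["cx"])/f*d,(v-p["cy"])/f*d,d],-1)
    return (c-np.array(p["t"]))@np.array(p["R"])   # R^T (c-t)
E
python3 - <<'E'
from h import *
for n in ("scene","top"):
    im,d=ctrl.read_camera(n); cv2.imwrite(f"pics/{n}0.png",im); np.savez(f"{n}0.npz",im=im,d=d)
    X=cloud(n,d)
    p=ctrl.camera_params(n); print(n,p["vfov"],(-np.array(p["R"]).T@np.array(p["t"])).round(), np.array(p["R"]).round(2).tolist())
    for l in ("scale","pan_centre","key_top","tray","big_weight","small_weight","carton","tape_roll","pliers"):
        for r in ctrl.trace(n,l)[:3]:
            m=r["region"]&(d>0); P=X[m]
            print(l,round(r["p"],2),np.round(r["box"]).tolist(),np.median(P,0).round() if len(P) else None, np.percentile(P[:,2],95).round() if len(P) else None)
s=ctrl.read_state(); print(s["time_s"],s["position"],s["orientation"],s["finger_gap"])
E
```

```text
pics
scene 43.08391102702197 [1549.  206.  890.] [[-0.26, 0.96, 0.02], [0.6, 0.18, -0.78], [-0.75, -0.19, -0.63]]
scale 0.78 [261.0, 197.0, 382.0, 291.0] [611. -17.  68.] 73.0
scale 0.39 [266.0, 200.0, 371.0, 267.0] [586. -25.  71.] 74.0
pan_centre 0.88 [265.0, 200.0, 373.0, 268.0] [587. -24.  71.] 74.0
key_top 0.34 [184.0, 260.0, 266.0, 337.0] [ 819. -148.   75.] 81.0
tray 0.94 [250.0, 147.0, 293.0, 186.0] [ 301. -227.   19.] 38.0
tray 0.84 [186.0, 139.0, 214.0, 176.0] [ 311. -423.   16.] 39.0
tray 0.69 [120.0, 249.0, 169.0, 299.0] [ 746. -359.   16.] 39.0
small_weight 0.82 [195.0, 220.0, 208.0, 249.0] [ 625. -286.   30.] 58.0
carton 0.73 [187.0, 258.0, 265.0, 335.0] [ 819. -148.   76.] 81.0
tape_roll 0.59 [324.0, 309.0, 373.0, 364.0] [819.  86.  33.] 48.0
pliers 0.97 [420.0, 302.0, 495.0, 356.0] [722. 279.  11.] 15.0
top 54.487552791425905 [ 437.  -43. 1033.] [[-0.0, -1.0, -0.01], [-0.99, 0.0, -0.12], [0.12, 0.01, -0.99]]
scale 0.74 [253.0, 173.0, 350.0, 297.0] [546. -25.  70.] 74.0
scale 0.47 [420.0, 199.0, 432.0, 209.0] [ 614. -285.   37.] 62.0
pan_centre 0.95 [258.0, 178.0, 353.
[... 203 characters left out ...]
. -296.    5.] 41.0
tray 0.73 [464.0, 314.0, 524.0, 374.0] [ 323. -426.    7.] 41.0
big_weight 0.79 [139.0, 245.0, 162.0, 267.0] [505. 299.  52.] 78.0
small_weight 0.64 [417.0, 197.0, 433.0, 211.0] [ 613. -285.   36.] 62.0
carton 0.7 [334.0, 94.0, 399.0, 154.0] [ 779. -157.   79.] 82.0
carton 0.69 [399.0, 261.0, 460.0, 308.0] [ 449. -296.    5.] 41.0
tape_roll 0.97 [232.0, 98.0, 275.0, 144.0] [807.  82.  43.] 50.0
pliers 0.56 [138.0, 146.0, 204.0, 193.0] [718. 276.  12.] 16.0
1.0 [ 261.56619351 -567.61294141  253.3143296 ] [[ 9.08215605e-01  4.18502584e-01 -2.91965939e-05]
 [ 4.18502585e-01 -9.08215606e-01  1.27814485e-05]
 [-2.11677330e-05 -2.38271610e-05 -9.99999999e-01]] 85.42173081811569
```

View pics/top0.png

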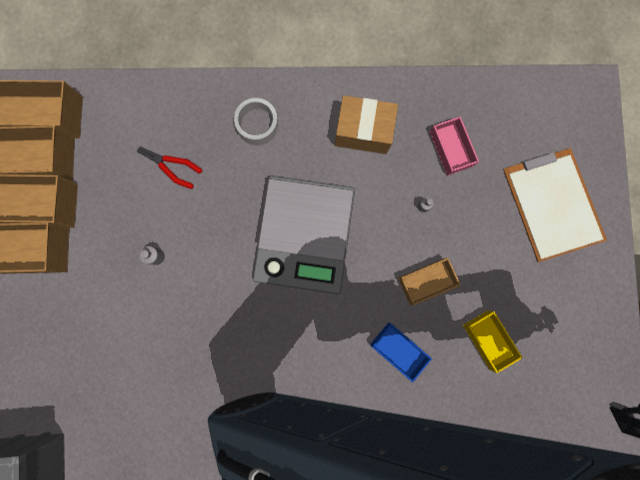

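View pics/scene0.png

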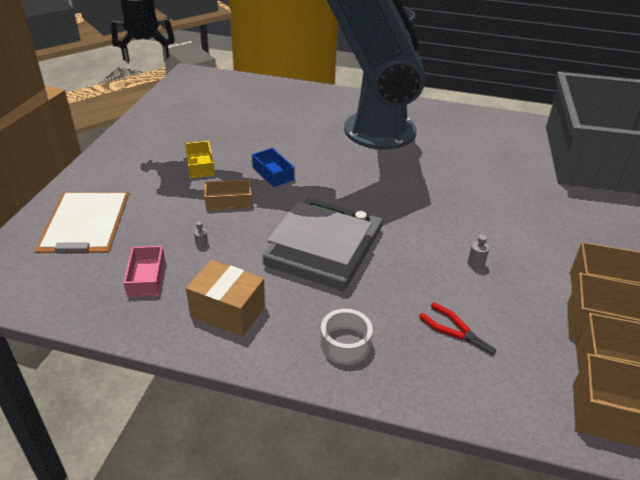

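The top view shows the kraft tray at pixel (429,282). Things that could be mistaken for it are the blue tray (401,352), yellow tray (493,342), pink tray (453,145), carton (366,124) and the kraft boxes on the left (35,175). The big weight is at (149,254), the small one at (426,204), the pan at (306,215) and the key at (274,268). I choose the kraft tray at (429,282) and the weight at (149,254), and will check both in one close crop.

```bash
cat > m.py <<'E'
from h import *
def rect(P):
    (c,s,a)=cv2.minAreaRect(P[:,:2].astype(np.float32)); 
    if s[0]<s[1]: s=s[::-1]; a+=90     # angle of the long side, world
    return np.round(c,1),np.round(s,1),round((a+90)%180-90,1)
def sel(X,d,box,z0,z1):
    l,t,r,b=box; m=np.zeros(d.shape,bool); m[t:b,l:r]=1
    m&=(d>0)&(X[...,2]>z0)&(X[...,2]<z1)
    n,lab,st,_=cv2.connectedComponentsWithStats(m.astype(np.uint8)); 
    return lab==1+np.argmax(st[1:,4])
E
python3 - <<'E'
from m import *
z=np.load("top0.npz"); im,d=z["im"],z["d"]; X=cloud("top",d)
for nm,box,a,b in [("tray",(390,245,470,320),34,46),("pan",(245,165,365,270),66,78),("bigbody",(130,235,175,280),45,58),("bigknob",(130,235,175,280),65,84),("small",(410,190,440,220),40,70),("keycollar",(258,255,290,282),46,60),("base",(240,165,365,300),25,62)]:
    m=sel(X,d,box,a,b); print(nm,m.sum(),*rect(X[m]),np.median(X[m],0).round(1),X[m][:,:2].min(0).round(),X[m][:,:2].max(0).round())
w=np.zeros(d.shape,bool); w[255:282,258:290]=im[255:282,258:290].min(-1)>150
print("key",w.sum(),*rect(X[w]),np.median(X[w],0).round(1))
z2=np.load("scene0.npz"); i2,d2=z2["im"],z2["d"]; X2=cloud("scene",d2)
for nm,box,a,b in [("tray",(195,170,262,220),34,46),("pan",(255,190,385,280),66,78),("bigbody",(460,225,500,280),10,54),("bigknob",(460,225,500,280),64,84)]:
    m=sel(X2,d2,box,a,b); print("S",nm,m.sum(),*rect(X2[m]),np.median(X2[m],0).round(1))
c=np.hstack([cv2.resize(im[i:i+90,j:j+100],None,fx=4,fy=4,interpolation=2) for i,j in ((235,380),(210,100))]); cv2.imwrite("pics/crop1.png",c)
E
```

```text
tray 343 [ 449.8 -291.4] [110.6  64.3] -67.4 [ 448.8 -291.2   39.5] [ 401. -353.] [ 500. -229.]
pan 6091 [579.2 -27.7] [180.1 150.2] 81.6 [577.7 -28.8  71.7] [ 492. -126.] [666.  71.]
bigbody 191 [506.4 305. ] [36.3 36.2] -88.6 [504.9 300.   52.5] [488. 287.] [524. 323.]
bigknob 70 [506.4 305.7] [16.8 15.3] -85.0 [506.6 303.4  76.9] [499. 297.] [514. 314.]
small 43 [ 617.  -289.4] [12.2 11.8] 8.0 [ 616.6 -288.4   60.4] [ 611. -295.] [ 624. -284.]
keycollar 254 [480.2  39.3] [40.1 38.4] 0.1 [479.   38.6  49.8] [460.  20.] [500.  59.]
base 2952 [471.9 -11.9] [190.2  71.8] 81.8 [471.  -13.1  36.5] [ 424. -110.] [520.  86.]
key 101 [478.7  39.5] [23.  20.9] -89.2 [478.7  40.3  57.7]
S tray 251 [ 450.8 -290.8] [109.2  72.5] -66.4 [ 454.3 -290.5   37.5]
S pan 3879 [579.6 -26.8] [181.1 156.6] 81.7 [586.4 -24.4  70.9]
S bigbody 366 [510.8 306.2] [39.9 37.2] -7.9 [519.6 305.4  39.2]
S bigknob 73 [509.7 306.8] [21.3 17.4] -0.5 [510.2 306.1  73.9]
```

View pics/crop1.png

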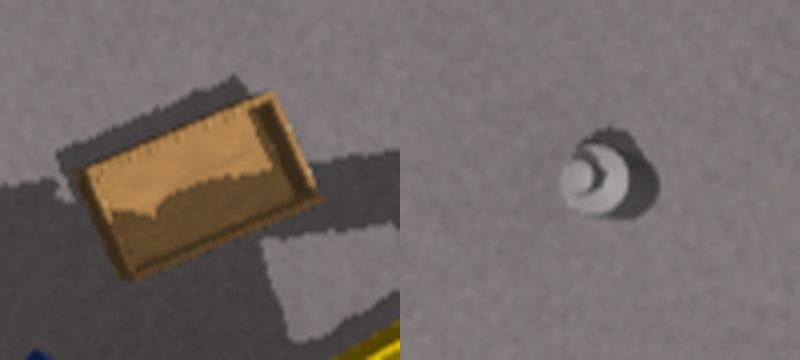

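The crop confirms an open kraft tray (left) and the plain steel large weight (right). Sizes agree with the given ones, and the key lies where the pan pose predicts it. I'll turn the tool first.

```bash
cat > g.py <<'E'
import sys
from h import *
from scipy.spatial.transform import Rotation as Ro
# usage: g.py x y z yaw(tool x axis, world deg): remaining rotation & slide in tool axes (normalised)
x,y,z,a=map(float,sys.argv[1:5]); s=ctrl.read_state(); R=np.array(s["orientation"]); p=np.array(s["position"])
a=np.radians(a); T=np.array([[np.cos(a),np.sin(a),0],[np.sin(a),-np.cos(a),0],[0,0,-1]])
print("slide",((R.T@(np.array([x,y,z])-p))/800).round(4),"rot",(Ro.from_matrix(R.T@T).as_rotvec(degrees=True)/120).round(4),
 "t",round(s["time_s"],2),"pos",p.round(1),"gap",round(s["finger_gap"],1),"grip",round(s["grip_force"],1),"ft",np.round(s["ft_force"],1),"q",np.round(s["q"]))
E
python3 -c "
from station import ctrl; print(ctrl.tip_extent)"
python3 -m creep '{"slide":[[0,0,0],[0,0,0],[0,0,0],[0,0,0],[0,0,0]],"rot":[[0,0,-0.08],[0,0,-0.08],[0,0,-0.08],[0,0,-0.08],[0,0,-0.08]]}' 1
python3 -m creep '{"slide":[[0,0,0],[0,0,0],[0,0,0],[0,0,0],[0,0,0]],"rot":[[0,0,-0.08],[0,0,-0.08],[0,0,-0.08],[0,0,-0.08],[0,0,-0.0125]]}'
python3 g.py 450 -291 150 112.6
```

```text
22.0
time_s: 1.62
position: [261.6, -567.6, 253.3]
orientation: [[0.291, 0.957, -0.0], [0.957, -0.291, -0.0], [-0.0, -0.0, -1.0]]
ft_force: [1.0, 0.7, -0.4]
finger_gap: 85.3
grip_force: 0.0
time_s: 2.25
position: [261.6, -567.6, 253.3]
orientation: [[-0.384, 0.923, -0.0], [0.923, 0.384, 0.0], [0.0, -0.0, -1.0]]
ft_force: [0.5, -0.4, -0.8]
finger_gap: 85.5
grip_force: 0.0
slide [0.2286 0.3504 0.1291] rot [-0.     -0.      0.0001] t 2.25 pos [ 261.6 -567.6  253.3] gap 85.5 grip 0.0 ft [ 0.5 -0.4 -0.8] q [-75.  30.  82.  -0.  68. -98.]
```

```bash
python3 -m creep '{"slide":[[0.033,0.05,0.018],[0.033,0.05,0.018],[0.033,0.05,0.018],[0.033,0.05,0.018],[0.033,0.05,0.018]],"rot":[[0,0,0],[0,0,0],[0,0,0],[0,0,0],[0,0,0]]}' >/dev/null
python3 -m creep '{"slide":[[0.032,0.05,0.018],[0.032,0.05,0.018],[0,0,0],[0,0,0]],"rot":[[0,0,0],[0,0,0],[0,0,0],[0,0,0]]}' >/dev/null
python3 g.py 450 -291 32 112.6
python3 - <<'E'
from m import *
im,d=ctrl.read_camera("scene"); X=cloud("scene",d); cv2.imwrite("pics/s1.png",im[110:290,110:350].repeat(3,0).repeat(3,1))
E
```

```text
slide [0.0004 0.0003 0.1509] rot [0.     0.0006 0.0002] t 3.38 pos [ 449.8 -291.3  152.8] gap 85.5 grip 0.0 ft [0.1 0.3 0.5] q [-45.  32. 100.  -0.  48. -67.]
```

View pics/s1.png

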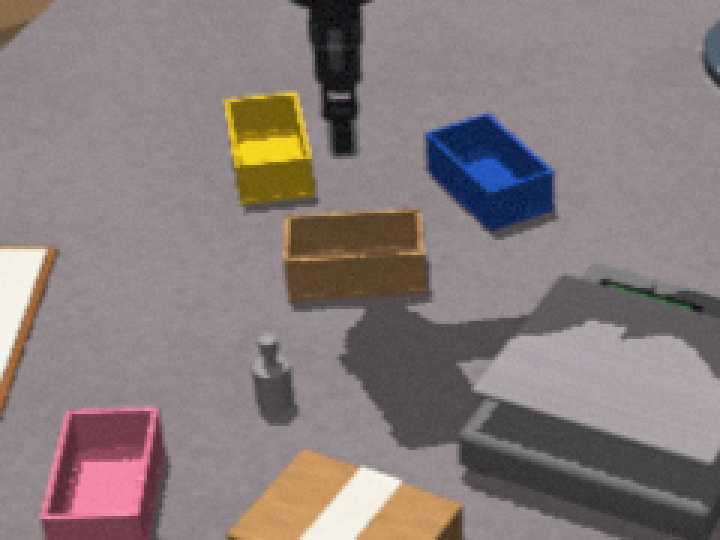

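The gripper hangs over the kraft tray (crop pixel 355,255), in line with it and clear of its neighbours. Next I descend and close.

```bash
python3 -m creep '{"slide":[[0,0,0.05],[0,0,0.05],[0,0,0.035],[0,0,0.016],[0,0,0]],"rot":[[0,0,0],[0,0,0],[0,0,0],[0,0,0],[0,0,0]]}'
python3 -m creep '{"slide":[[0,0,0],[0,0,0],[0,0,0],[0,0,0],[0,0,0]],"rot":[[0,0,0],[0,0,0],[0,0,0],[0,0,0],[0,0,0]]}' 0.6
python3 -m creep '{"slide":[[0,0,-0.03],[0,0,-0.05],[0,0,-0.05],[0,0,0],[0,0,0]],"rot":[[0,0,0],[0,0,0],[0,0,0],[0,0,0],[0,0,0]]}'
python3 g.py 579.4 -27.4 160 81.6
python3 - <<'E'
from m import *
im,d=ctrl.read_camera("scene"); cv2.imwrite("pics/s2.png",im[70:250,110:350].repeat(3,0).repeat(3,1))
E
```

```text
time_s: 4.05
position: [449.1, -291.6, 31.5]
orientation: [[-0.383, 0.924, -0.0], [0.924, 0.383, 0.0], [0.0, -0.0, -1.0]]
ft_force: [-0.3, 0.5, 0.2]
finger_gap: 85.3
grip_force: 0.0
time_s: 4.68
position: [450.2, -291.6, 33.2]
orientation: [[-0.385, 0.923, 0.002], [0.923, 0.385, -0.002], [-0.003, 0.001, -1.0]]
ft_force: [-1.1, -0.6, 7.7]
finger_gap: 62.5
grip_force: 67.8
time_s: 5.3
position: [449.1, -290.2, 135.4]
orientation: [[-0.385, 0.923, -0.001], [0.923, 0.385, 0.001], [0.001, -0.0, -1.0]]
ft_force: [0.7, 0.1, -0.9]
finger_gap: 62.9
grip_force: 66.9
slide [ 0.2404  0.2769 -0.0306] rot [-2.000e-04 -3.000e-04  2.587e-01] t 5.3 pos [ 449.1 -290.2  135.4] gap 62.9 grip 66.9 ft [ 0.7  0.1 -0.9] q [-45.  33. 101.   0.  46. -68.]
```

View pics/s2.png

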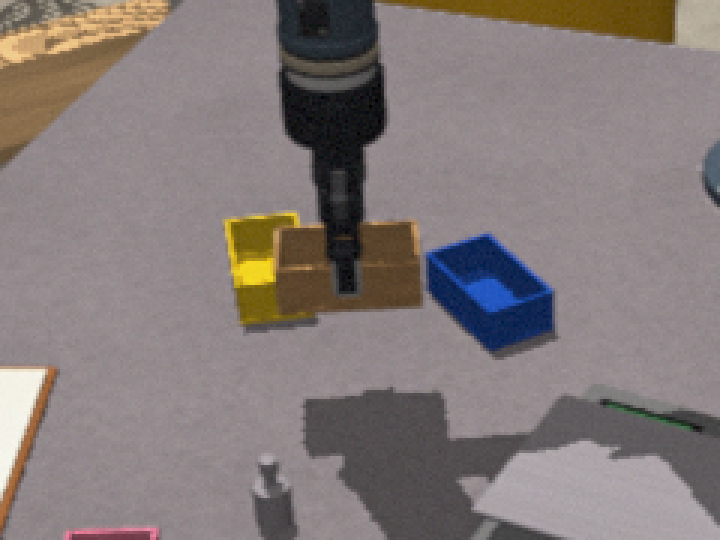

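The tray is held level with a 63 mm gap. I turn it to the pan's yaw and carry it over.

```bash
python3 -m creep '{"slide":[[0,0,-0.012],[0,0,-0.012],[0,0,-0.008],[0,0,0],[0,0,0]],"rot":[[0,0,0.07],[0,0,0.07],[0,0,0.07],[0,0,0.0487],[0,0,0]]}' >/dev/null
python3 g.py 579.4 -27.4 160 81.6
```

```text
slide [3.486e-01 1.139e-01 1.000e-04] rot [-0.0013 -0.0009  0.0005] t 5.97 pos [ 448.8 -290.1  159.8] gap 62.8 grip 66.8 ft [ 0.3  0.2 -0.9] q [-45.  31. 100.  -0.  49. -37.]
```

```bash
python3 -m creep '{"slide":[[0.03,0.01,0],[0.05,0.0165,0],[0.06,0.0195,0],[0.06,0.0195,0],[0.06,0.0195,0]],"rot":[[0,0,0],[0,0,0],[0,0,0],[0,0,0],[0,0,0]]}' >/dev/null
python3 -m creep '{"slide":[[0.05,0.0165,0],[0.03,0.01,0],[0.0086,0.003,0],[0,0,0],[0,0,0]],"rot":[[0,0,0],[0,0,0],[0,0,0],[0,0,0],[0,0,0]]}' >/dev/null
python3 g.py 579.4 -27.4 160 81.6
python3 - <<'E'
from m import *
for n in ("scene","top"):
    im,d=ctrl.read_camera(n); X=cloud(n,d); cv2.imwrite(f"pics/{n}2.png",im)
    hsv=cv2.cvtColor(im,cv2.COLOR_BGR2HSV)
    m=(d>0)&(abs(X[...,0]-579)<90)&(abs(X[...,1]+27)<90)&(X[...,2]>110)&(X[...,2]<185)&(hsv[...,1]>80)&(hsv[...,0]<25)&(hsv[...,2]>40)
    P=X[m]; print(n,m.sum(),*rect(P),np.percentile(P[:,2],[1,50,99]).round(1))
E
```

```text
slide [ 0.0021 -0.0014  0.0012] rot [-0.0005  0.0001 -0.0004] t 7.22 pos [580.3 -29.3 161. ] gap 62.7 grip 66.8 ft [-0.6 -0.8 -1.8] q [-14.  34.  93.  -0.  53.  -5.]
scene 1375 [586.4 -28.2] [110.5  81. ] 82.8 [128.3 149.1 168.9]
top 335 [573.1 -18.3] [91.3 42.6] 78.1 [128.4 132.6 169.4]
```

```bash
python3 - <<'E'
from m import *
a=np.radians(-8.2); ex=np.array([np.cos(a),np.sin(a)]); ey=np.array([-ex[1],ex[0]])
for n in ("scene","top"):
    im,d=ctrl.read_camera(n); X=cloud(n,d)
    hsv=cv2.cvtColor(im,cv2.COLOR_BGR2HSV)
    m=(d>0)&(abs(X[...,0]-579)<90)&(abs(X[...,1]+27)<90)&(X[...,2]>110)&(X[...,2]<185)&(hsv[...,1]>80)&(hsv[...,0]<25)&(hsv[...,2]>40)
    P=X[m]
    for lo,hi in ((130,140),(145,155),(165,172)):
        Q=P[(P[:,2]>lo)&(P[:,2]<hi)]; q=Q[:,:2]-[579.4,-27.4]; u=q@ex; v=q@ey
        print(n,lo,len(Q),"u",np.percentile(u,[1,25,75,99]).round(1),"v",np.percentile(v,[1,50,99]).round(1))
        f=u>25
        if f.sum()>20: print("   face yaw",np.degrees(np.polyfit(v[f],u[f],1)[0]).round(2), u[f].mean())
E
python3 g.py 579.4 -27.4 110 81.6
```

```text
scene 130 352 u [-30.2 -23.   32.8  36. ] v [-52.2  11.9  54.5]
   face yaw -0.02 32.73659923500444
scene 145 316 u [-29.9 -25.5  32.9  36.6] v [-52.8  17.6  54.6]
   face yaw -0.46 32.802102227964156
scene 165 174 u [-31.3 -25.9  32.   36.3] v [-54.6  23.1  54.8]
   face yaw 0.03 32.43432277191408
top 130 209 u [-21.4 -16.   -4.2  14.2] v [-37.8  28.6  49.6]
top 145 14 u [-30.4 -30.1   0.7  11.1] v [-33.6  49.3  49.8]
top 165 56 u [-30.1 -27.9  -1.3  11.6] v [-34.4  50.1  53.2]
slide [ 0.0019 -0.0018  0.0642] rot [-0.0001  0.     -0.0006] t 7.42 pos [580.6 -29.1 161.4] gap 62.9 grip 66.8 ft [ 0.5  0.4 -1. ] q [-14.  34.  93.  -0.  53.  -5.]
```

The held tray is square and within 1 mm of the pan centre, with its underside at about 128 mm. I lower it by 57 mm.

```bash
python3 -m creep '{"slide":[[0,0,0.025],[0,0,0.02],[0,0,0.015],[0,0,0.008],[0,0,0.004]],"rot":[[0,0,0],[0,0,0],[0,0,0],[0,0,0],[0,0,0]]}' >/dev/null
python3 -m creep '{"slide":[[0,0,0],[0,0,0],[0,0,0]],"rot":[[0,0,0],[0,0,0],[0,0,0]]}'
python3 - <<'E'
from m import *
im,d=ctrl.read_camera("scene"); X=cloud("scene",d)
m=sel(X,d,(255,185,385,280),55,76); print("pan z",np.percentile(X[m][:,2],[10,50,90]).round(1))
cv2.imwrite("pics/s3.png",im[100:310,210:420].repeat(2,0).repeat(2,1))
E
```

```text
time_s: 8.43
position: [581.1, -28.2, 104.1]
orientation: [[0.146, 0.989, 0.001], [0.989, -0.146, -0.0], [-0.0, 0.001, -1.0]]
ft_force: [-0.2, -0.4, -0.7]
finger_gap: 62.9
grip_force: 66.9
pan z [67.  69.7 72.1]
```

View pics/s3.png

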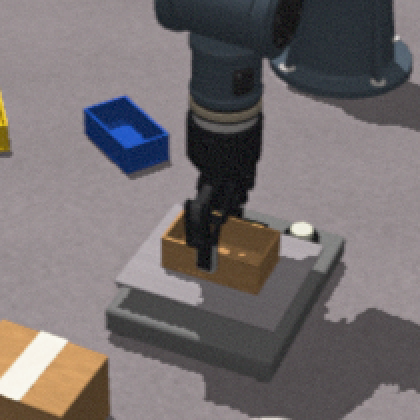

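The tray rests on the pan, which has sunk slightly. I release it and retreat.

```bash
python3 -m creep '{"slide":[[0,0,0],[0,0,0],[0,0,0],[0,0,0]],"rot":[[0,0,0],[0,0,0],[0,0,0],[0,0,0]]}' 1
python3 -m creep '{"slide":[[0,0,-0.02],[0,0,-0.04],[0,0,-0.05],[0,0,0],[0,0,0]],"rot":[[0,0,0],[0,0,0],[0,0,0],[0,0,0],[0,0,0]]}' >/dev/null
python3 -m creep '{"slide":[[0,0,0],[0,0,0],[0,0,0],[0,0,0]],"rot":[[0,0,0],[0,0,0],[0,0,0],[0,0,0]]}' 0 > /dev/null
cat > t.py <<'E'
from m import *
a=np.radians(-8.2); ex=np.array([np.cos(a),np.sin(a)]); ey=np.array([-ex[1],ex[0]])
for n in ("scene","top"):
    im,d=ctrl.read_camera(n); X=cloud(n,d); np.savez(n+"1.npz",im=im,d=d)
    hsv=cv2.cvtColor(im,cv2.COLOR_BGR2HSV)
    m=(d>0)&(abs(X[...,0]-579)<90)&(abs(X[...,1]+27)<90)&(X[...,2]>55)&(X[...,2]<118)&(hsv[...,1]>80)&(hsv[...,0]<25)&(hsv[...,2]>40)
    P=X[m]; Q=P[P[:,2]>103] ; q=Q[:,:2]-[579.4,-27.4]
    print(n,len(Q),*rect(Q),"u",np.percentile(q@ex,[1,99]).round(1),"v",np.percentile(q@ey,[1,99]).round(1),"z",np.percentile(P[:,2],[1,99]).round(1))
E
python3 t.py; python3 g.py 480 39.7 130 81.6
```

```text
time_s: 8.98
position: [580.9, -28.2, 103.7]
orientation: [[0.146, 0.989, 0.0], [0.989, -0.146, -0.0], [0.0, 0.0, -1.0]]
ft_force: [0.7, 0.2, -0.5]
finger_gap: 85.1
grip_force: 0.0
scene 408 [581.3 -26.5] [111.6  71.7] 81.6 u [-31.  37.] v [-53.   55.7] z [ 70.3 111.1]
top 71 [563.6  -4.7] [99.2 37.4] 51.9 u [-29.9  21.1] v [-30.9  54.3] z [ 70.7 112.4]
slide [ 0.0656 -0.1371  0.077 ] rot [-0.0001 -0.     -0.    ] t 10.2 pos [580.9 -28.2 191.6] gap -0.1 grip 0.0 ft [-0.2  0.5  0.5] q [-14.  31.  92.  -0.  57.  -5.]
```

```bash
python3 -m creep '{"slide":[[0.022,-0.046,0],[0.022,-0.046,0],[0.022,-0.045,0.03],[0,0,0.04],[0,0,0.02]],"rot":[[0,0,0],[0,0,0],[0,0,0],[0,0,0],[0,0,0]]}' > /dev/null
python3 -m creep '{"slide":[[0,0,0],[0,0,0]],"rot":[[0,0,0],[0,0,0]]}' > /dev/null
python3 g.py 480 39.7 70 81.6
python3 - <<'E'
from m import *
z=np.load("top0.npz"); X=cloud("top",z["d"]); P=X[250:290,255:295].reshape(-1,3); r=np.hypot(P[:,0]-480.2,P[:,1]-39.6)
for a,b in ((0,10),(14,19),(24,28)): print(a,b,np.percentile(P[(r>=a)&(r<b),2],[10,50,90]).round(1))
E
```

```text
slide [-0.0004 -0.0009  0.0627] rot [ 0.0005  0.     -0.    ] t 11.07 pos [480.7  39.9 120.2] gap 0.1 grip 0.0 ft [ 0.2 -1.   0.6] q [ -9.  32. 109.  -0.  39.  -0.]
0 10 [55.6 57.8 60. ]
14 19 [45.4 48.1 50.1]
24 28 [33.2 35.4 38. ]
```

```bash
python3 -m creep '{"slide":[[0,0,0.03],[0,0,0.02],[0,0,0.003],[0,0,0.003],[0,0,0]],"rot":[[0,0,0],[0,0,0],[0,0,0],[0,0,0],[0,0,0]]}' 
python3 -m creep '{"slide":[[0,0,0.002],[0,0,0.002],[0,0,0.002],[0,0,0],[0,0,0]],"rot":[[0,0,0],[0,0,0],[0,0,0],[0,0,0],[0,0,0]]}'
```

```text
time_s: 11.7
position: [480.7, 39.8, 75.7]
orientation: [[0.146, 0.989, 0.002], [0.989, -0.146, -0.0], [-0.0, 0.002, -1.0]]
ft_force: [-0.4, -1.3, 3.4]
finger_gap: 0.4
grip_force: 1.9
time_s: 12.32
position: [480.8, 39.8, 73.5]
orientation: [[0.146, 0.989, 0.003], [0.989, -0.146, -0.001], [-0.0, 0.003, -1.0]]
ft_force: [-4.4, -1.7, 32.2]
finger_gap: 0.3
grip_force: 16.5
```

```bash
python3 - <<'E'
from m import *
z=np.load("scene1.npz"); im,d=ctrl.read_camera("scene")
def white(im,d):
    X=cloud("scene",d); m=(im.min(-1)>150)&(np.hypot(X[...,0]-480,X[...,1]-40)<25)&(X[...,2]>40)
    v,u=np.nonzero(m); print(m.sum(),"rows",v.min(),v.max(),"cols",u.min(),u.max(),"z",np.percentile(X[m][:,2],[5,50,95]).round(1))
white(z["im"],z["d"]); white(im,d)
z=np.load("scene0.npz"); white(z["im"],z["d"])
a=z["im"][190:240,335:385]; b=im[190:240,335:385]
cv2.imwrite("pics/k.png",cv2.resize(np.hstack([a,b]),None,fx=8,fy=8,interpolation=0))
E
```

```text
58 rows 211 217 cols 355 365 z [54.5 57.3 60. ]Traceback (most recent call last):
  File "<stdin>", line 6, in <module>
  File "<stdin>", line 5, in white
    return umr_minimum(a, axis, None, out, keepdims, initial, where)
ValueError: zero-size array to reduction operation minimum which has no identity
```

```bash
python3 - <<'E'
from m import *
z=np.load("scene1.npz"); im,d=ctrl.read_camera("scene"); X=cloud("scene",d)
cv2.imwrite("pics/k.png",cv2.resize(np.hstack([z["im"][190:240,335:385],im[190:240,335:385]]),None,fx=8,fy=8,interpolation=0))
s=ctrl.read_state();print(s["position"],s["ft_force"])
E
```

```text
[480.77628597  39.84390092  73.5486746 ] [-4.61580564 -2.02767983 32.42719737]
```

View pics/k.png

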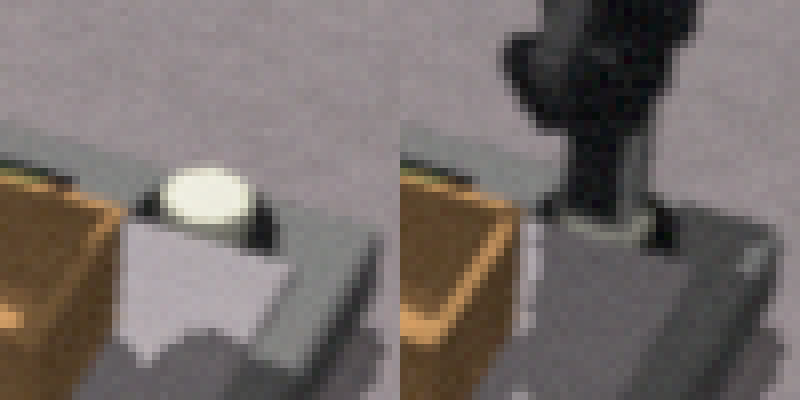

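The left crop shows the key standing proud. In the right crop the fingertips bear on the key alone, at (600,225), with 32 N against a hard stop, well over the 5 N it needs, so it is fully down. Next I lift, turn and go to the weight.

```bash
python3 -m creep '{"slide":[[0,0,-0.02],[0,0,-0.04],[0,0,-0.06],[0,0,0],[0,0,0]],"rot":[[0,0,0],[0,0,0],[0,0,-0.05],[0,0,-0.08],[0,0,-0.08]]}' >/dev/null
python3 -m creep '{"slide":[[0,0,0],[0,0,0],[0,0,0],[0,0,0],[0,0,0]],"rot":[[0,0,-0.08],[0,0,-0.08],[0,0,-0.08],[0,0,-0.08],[0,0,-0.08]]}' 1 >/dev/null
python3 -m creep '{"slide":[[0,0,0],[0,0,0],[0,0,0]],"rot":[[0,0,-0.08],[0,0,-0.06],[0,0,0]]}' >/dev/null
python3 g.py 507.5 305.5 160 171.6; python3 t.py
```

```text
slide [0.0149 0.3331 0.0075] rot [ 0.0001 -0.0002 -0.0008] t 14.05 pos [479.9  40.2 165.9] gap 85.4 grip 0.0 ft [-1.  -1.  -0.4] q [ -9.  27. 107.   0.  45. -90.]
scene 407 [583.8 -27.2] [110.3  72.5] 81.2 u [-31.1  37. ] v [-52.9  55.6] z [ 69.9 111.1]
top 320 [581.2 -28. ] [109.7  63.5] 81.4 u [-29.9  33.4] v [-54.8  54.3] z [ 70.1 112.2]
```

```bash
python3 -m creep '{"slide":[[0.003,0.04,0],[0.003,0.06,0],[0.003,0.07,0],[0.003,0.07,0],[0.003,0.06,0]],"rot":[[0,0,0],[0,0,0],[0,0,0],[0,0,0],[0,0,0]]}' >/dev/null
python3 -m creep '{"slide":[[0,0.033,0],[0,0,0],[0,0,0],[0,0,0]],"rot":[[0,0,0],[0,0,0],[0,0,0],[0,0,0]]}' >/dev/null
python3 g.py 507.5 305.5 46 171.6
python3 - <<'E'
from m import *
for n,box in (("scene",(450,215,510,285)),("top",(120,230,185,290))):
    im,d=ctrl.read_camera(n); X=cloud(n,d)
    for a,b in ((46,57),(65,80)):
        m=sel(X,d,box,a,b); print(n,m.sum(),*rect(X[m]),np.median(X[m],0).round(1))
E
```

```text
slide [-0.0005  0.002   0.15  ] rot [-0.0003 -0.0004 -0.0009] t 15.28 pos [507. 304. 166.] gap 85.6 grip 0.0 ft [0.4 0.5 0.2] q [ 20.  34.  92.  -0.  54. -61.]
scene 159 [507.7 306.3] [37.4 35.1] -24.2 [513.4 306.   51.3]
scene 70 [509.4 305.5] [18.3 18.3] -21.0 [510.9 306.3  74. ]
top 40 [492.6 307.6] [26.1  8.2] 87.0 [492.5 306.5  52.4]Traceback (most recent call last):
  File "<stdin>", line 5, in <module>
  File "m.py", line 10, in sel
    return lab==1+np.argmax(st[1:,4])
                  ~~~~~~~~~^^^^^^^^^^
    return _wrapfunc(a, 'argmax', axis=axis, out=out, **kwds)
    return bound(*args, **kwds)
ValueError: attempt to get argmax of an empty sequence
```

```bash
python3 -m creep '{"slide":[[-0.0005,0.002,0.05],[0,0,0.05],[0,0,0.035],[0,0,0.015],[0,0,0]],"rot":[[0,0,0],[0,0,0],[0,0,0],[0,0,0],[0,0,0]]}'
python3 -m creep '{"slide":[[0,0,0],[0,0,0],[0,0,0],[0,0,0],[0,0,0]],"rot":[[0,0,0],[0,0,0],[0,0,0],[0,0,0],[0,0,0]]}' 0.3
python3 -m creep '{"slide":[[0,0,0],[0,0,-0.02],[0,0,-0.05],[0,0,-0.07],[0,0,-0.04]],"rot":[[0,0,0],[0,0,0],[0,0,0],[0,0,0],[0,0,0]]}'
python3 -m creep '{"slide":[[0,0,0],[0,0,0]],"rot":[[0,0,0],[0,0,0]]}' >/dev/null
python3 g.py 580 -27.5 190 171.6
python3 - <<'E'
from m import *
im,d=ctrl.read_camera("scene"); cv2.imwrite("pics/w.png",im[130:280,400:560].repeat(3,0).repeat(3,1))
E
```

```text
time_s: 16.0
position: [507.8, 306.4, 45.7]
orientation: [[-0.989, 0.147, -0.001], [0.147, 0.989, -0.0], [0.001, -0.001, -1.0]]
ft_force: [1.2, 0.0, -0.1]
finger_gap: 85.6
grip_force: 0.0
time_s: 16.62
position: [508.5, 307.0, 47.4]
orientation: [[-0.989, 0.146, 0.002], [0.146, 0.989, 0.0], [-0.002, 0.001, -1.0]]
ft_force: [-0.4, -0.9, 5.2]
finger_gap: 35.9
grip_force: 60.9
time_s: 17.25
position: [508.2, 307.1, 193.0]
orientation: [[-0.989, 0.146, 0.003], [0.146, 0.989, 0.001], [-0.002, 0.001, -1.0]]
ft_force: [0.8, 0.5, -4.9]
finger_gap: 36.1
grip_force: 61.4
slide [-0.1521 -0.3993 -0.0015] rot [-0.0008 -0.0016 -0.0001] t 17.5 pos [506.3 306.3 188.6] gap 35.9 grip 61.3 ft [ 0.1  0.6 -4.9] q [ 20.  32.  90.   0.  57. -61.]
```

View pics/w.png

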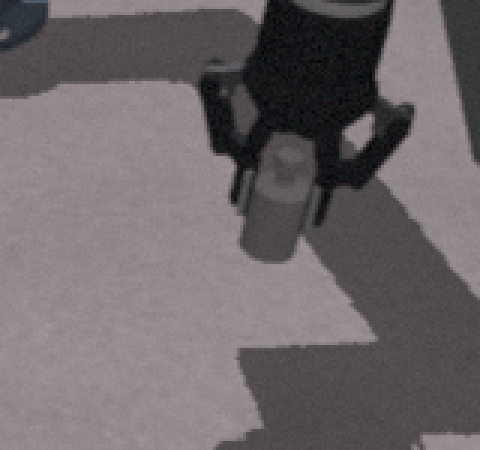

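The weight is held between the pads on its cylinder (crop pixel 275,215). I carry it over the tray.

```bash
python3 -m creep '{"slide":[[-0.01,-0.025,0],[-0.015,-0.04,0],[-0.02,-0.053,0],[-0.02,-0.053,0],[-0.02,-0.053,0]],"rot":[[0,0,0],[0,0,0],[0,0,0],[0,0,0],[0,0,0]]}' >/dev/null
python3 -m creep '{"slide":[[-0.02,-0.053,0],[-0.02,-0.053,0],[-0.015,-0.04,0],[-0.01,-0.025,0],[-0.002,-0.004,0]],"rot":[[0,0,0],[0,0,0],[0,0,0],[0,0,0],[0,0,0]]}' >/dev/null
python3 -m creep '{"slide":[[0,0,0],[0,0,0],[0,0,0]],"rot":[[0,0,0],[0,0,0],[0,0,0]]}' >/dev/null
python3 g.py 580 -27.5 190 171.6
python3 - <<'E'
from m import *
im,d=ctrl.read_camera("scene"); X=cloud("scene",d)
cv2.imwrite("pics/w2.png",cv2.resize(im[120:270,240:400],None,fx=4,fy=4))
hsv=cv2.cvtColor(im,cv2.COLOR_BGR2HSV)
m=(d>0)&(hsv[...,1]<60)&(hsv[...,2]>60)&(abs(X[...,0]-580)<45)&(abs(X[...,1]+27)<20)
for a in range(140,200,8):
    Q=X[m&(X[...,2]>=a)&(X[...,2]<a+8)]
    if len(Q): print(a,len(Q),"x",np.percentile(Q[:,0],[2,50,98]).round(1),"y",np.percentile(Q[:,1],[2,98]).round(1))
E
```

```text
slide [ 0.0011 -0.0026  0.0002] rot [ 0.0001 -0.0002  0.0007] t 19.18 pos [581.2 -25.5 190.2] gap 36.2 grip 61.4 ft [ 0.8  0.1 -4.3] q [-14.  31.  92.   0.  57. -95.]
140 31 x [579.7 594.3 600.5] y [-35.1  -7.5]
148 57 x [579.4 594.6 599.1] y [-40.4  -8.1]
156 54 x [583.1 594.5 600. ] y [-41.3  -7.5]
164 57 x [587.6 595.2 599.6] y [-43.6  -9.8]
172 48 x [588.2 595.5 600. ] y [-46.1  -7. ]
180 56 x [588.4 595.5 600.9] y [-45.1  -7.6]
188 122 x [566.9 590.9 600.9] y [-44.5  -9.4]
196 46 x [572.8 584.4 595.9] y [-46.4  -7.9]
```

View pics/w2.png

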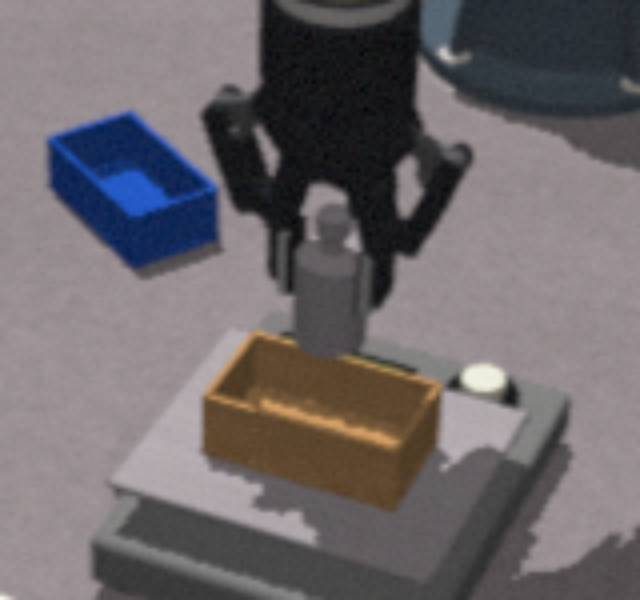

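The weight hangs upright, centred over the tray within about 1 mm, with its base at about 143 mm. I lower it about 77 mm, the last part slowly so the pan takes the load.

```bash
python3 -m creep '{"slide":[[0.001,-0.001,0.02],[0,0,0.025],[0,0,0.02],[0,0,0.01],[0,0,0.004]],"rot":[[0,0,0],[0,0,0],[0,0,0],[0,0,0],[0,0,0]]}'
python3 -m creep '{"slide":[[0,0,0.003],[0,0,0.003],[0,0,0.003],[0,0,0.003],[0,0,0.003]],"rot":[[0,0,0],[0,0,0],[0,0,0],[0,0,0],[0,0,0]]}'
python3 -m creep '{"slide":[[0,0,0],[0,0,0]],"rot":[[0,0,0],[0,0,0]]}'
```

```text
time_s: 19.85
position: [580.5, -27.4, 126.2]
orientation: [[-0.989, 0.146, -0.001], [0.146, 0.989, 0.0], [0.001, 0.0, -1.0]]
ft_force: [0.5, 0.3, -6.0]
finger_gap: 36.2
grip_force: 61.4
time_s: 20.48
position: [581.0, -27.5, 115.3]
orientation: [[-0.989, 0.146, 0.001], [0.146, 0.989, -0.0], [-0.001, -0.0, -1.0]]
ft_force: [-1.0, 0.2, -0.7]
finger_gap: 36.0
grip_force: 61.8
time_s: 20.72
position: [581.0, -27.5, 115.2]
orientation: [[-0.989, 0.146, 0.001], [0.146, 0.989, -0.0], [-0.001, -0.0, -1.0]]
ft_force: [0.6, -0.3, -1.8]
finger_gap: 36.3
grip_force: 61.8
```

```bash
python3 -m creep '{"slide":[[0,0,0.0015],[0,0,0],[0,0,0]],"rot":[[0,0,0],[0,0,0],[0,0,0]]}'
python3 -m creep '{"slide":[[0,0,0],[0,0,0],[0,0,0],[0,0,0]],"rot":[[0,0,0],[0,0,0],[0,0,0],[0,0,0]]}' 0.62
python3 -m creep '{"slide":[[0,0,-0.01],[0,0,-0.02],[0,0,-0.04],[0,0,-0.06],[0,0,-0.03]],"rot":[[0,0,0],[0,0,0],[0,0,0],[0,0,0],[0,0,0]]}'
python3 -m creep '{"slide":[[0,0.05,0],[0,0.06,0],[0,0.06,0],[0,0.05,0],[0,0,0]],"rot":[[0,0,0],[0,0,0],[0,0,0],[0,0,0],[0,0,0]]}' > /dev/null
sed -i 's/>103\]/>94]/' t.py; python3 t.py
python3 - <<'E'
from m import *
for n in ("scene","top"):
    z=np.load(n+"1.npz"); im,d=z["im"],z["d"]; X=cloud(n,d)
    hsv=cv2.cvtColor(im,cv2.COLOR_BGR2HSV)
    for nm,a,b in (("body",113,123),("knob",132,150)):
        m=(d>0)&(np.hypot(X[...,0]-580,X[...,1]+27)<40)&(X[...,2]>a)&(X[...,2]<b)
        if m.sum()>5: print(n,nm,m.sum(),*rect(X[m]),np.median(X[m],0).round(1))
im=np.load("scene1.npz")["im"]; cv2.imwrite("pics/f.png",cv2.resize(im[150:300,240:400],None,fx=4,fy=4))
E
```

```text
time_s: 21.1
position: [581.0, -27.5, 113.9]
orientation: [[-0.989, 0.146, 0.001], [0.146, 0.989, -0.0], [-0.001, -0.0, -1.0]]
ft_force: [0.2, 0.0, 0.0]
finger_gap: 36.1
grip_force: 61.9
time_s: 21.6
position: [580.5, -27.4, 113.7]
orientation: [[-0.989, 0.146, -0.0], [0.146, 0.989, 0.0], [0.0, 0.0, -1.0]]
ft_force: [0.2, 0.3, 0.3]
finger_gap: 52.8
grip_force: 0.0
time_s: 22.22
position: [581.9, -27.6, 245.9]
orientation: [[-0.989, 0.146, 0.006], [0.146, 0.989, -0.001], [-0.006, -0.001, -1.0]]
ft_force: [0.1, -0.1, -0.7]
finger_gap: 53.1
grip_force: 0.0
scene 385 [582.8 -26.8] [110.9  69.9] 82.2 u [-30.4  37.3] v [-53.4  55.7] z [ 62.3 103.1]
top 350 [581.3 -27.9] [109.5  63.7] 81.4 u [-29.9  33.6] v [-54.8  54.1] z [ 62.1 104.3]
scene body 149 [581.2 -26.9] [37.2 36.8] -69.6 [585.2 -25.  117.5]
scene knob 64 [580.  -27.5] [20.  14.5] 17.3 [583.8 -26.4 140.7]
top body 203 [579.2 -27.6] [36.3 35.7] -0.2 [575.6 -29.5 118.3]
top knob 72 [579. -28.] [16.5 15.5] 0.2 [579.  -28.  142.9]
```

View pics/f.png

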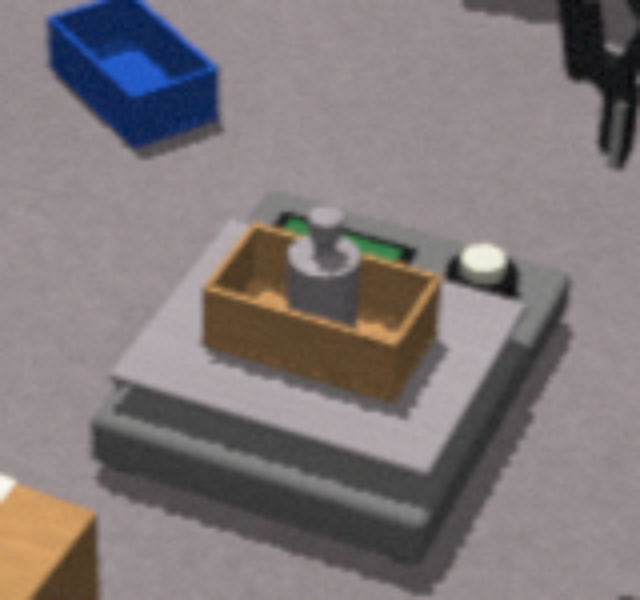

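The weight stands upright in the tray (crop pixel 323,265) within about 2 mm of the pan centre. The tray is square, the key (485,262) is up again and the gripper is clear, so I hand in.

```bash
python3 -c "
from station import ctrl; print(ctrl.hand_in())"
```

```text
the job is handed in; nothing more can be done
None
```

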